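# Set the stop pin in the parcel sizing rail

## Task

Set the length stop for today's parcels: take the orange stop pin out of its grey stand, put its sprung tip into the rail's slot at the end with the red dot, and slide it gently along the slot, pressed lightly down, until the tip drops into the hidden notch. Stop there without forcing it, and leave the pin standing upright in the notch with its collar flat on the rail; leave the other things on the table where they are.

Things in the scene. Friction and masses are not known exactly. Their poses are not given: they have to be found in the camera images.
- stop_pin: orange round stop pin, upright, parked in the stand. Origin: centre of the underside of its collar (36 mm diameter, 6 mm thick); z up. Above the collar a round grip, 29 mm diameter, from 6 to 54 mm above the origin; top at 58 mm. Below the origin a steel plunger of 8 mm diameter with a ball end sticks out 30 mm. Mass 105 to 145 g
- pin_tip (a point): lowest point of the pin's steel plunger, 30 mm below the collar's underside when out; a spring lets it be pressed up into the pin by up to 20 mm (1.5 N to start, then 0.2 N per mm)
- stand: fixed grey block 60 x 60 x 40 mm with a hole of 12 mm diameter, 36 mm deep, in the middle of its top; the pin is parked in it. Origin: centre of its underside, z up. To the robot's right (x below 0.43 m, y from -0.2 to -0.6 m) stands an open foam box full of pink rings with its tall lid up: keep the arm and gripper clear of it, coming in over the rail
- rail: fixed white metal rail with black end caps, 60 mm wide (x), 350 mm long (y), 40 mm high. Origin: centre of its underside, z up. In its top a slot 12 mm wide along y, through the centre, from y = -70 to +70 mm; a red dot on top at y = -90 mm marks that end. Do not push the rail, or the pin against it, with more than 25 N
- slot_start (a point): point on the rail's top, mid-slot, 10 mm from the slot's red-dot end (rail y = -60 mm): where the pin goes in. A smooth flat black strip lies in the slot 16 mm below the rail's top and the plunger slides on it; with the collar on the rail the plunger is pressed in 14 mm (about 4.3 N)
- slot_end (a point): point on the rail's top, mid-slot, 10 mm from its other end (rail y = +60 mm). The strip has one notch, 14 mm long and 20 mm deep, centred anywhere from rail y = -35 to +50 mm, new each time, not measured, scarcely visible. Over it the plunger springs out fully (the upward push ends) and then catches the notch's far wall, so the pin slides no further
- tape_roll: bystander: brown roll of tape, 110 mm diameter, 48 mm high, lying flat; origin under its centre
- small_parcel: bystander: small brown parcel 75 x 112 x 47 mm; origin under its centre
- flat_parcel: bystander: flat brown parcel 90 x 122 x 32 mm; origin under its centre
- little_parcel: bystander: little brown parcel 55 x 76 x 30 mm; origin under its centre
- stamp: bystander: red and black self-inking stamp, 40 x 71 x 78 mm; origin under its centre
Mind the look-alikes: they are no part of the job. What is meant by the stop_pin is not blue or purple, and is the smaller of those in its own colour.

How it is judged (in metres and radians):
On the way:
1. the pin's tip is in the slot at the red-dot end: more than 10 mm below the rail's top, within 20 mm of that end of the slot (y of pin_tip in the frame of rail between -0.072 and -0.05 m and x of pin_tip in the frame of rail between -0.006 and 0.006 m and z of pin_tip in the frame of rail below 0.03 m), for 0.1 s.
At the end, for the whole second after the job is handed in: The pin stands at rest and released in the rail, its tip in the notch (more than 25 mm below the rail's top, inside the slot), its collar within 3 mm of the rail's top, upright within 0.1 rad (z of pin_tip in the frame of rail below 0.015 m and x of pin_tip in the frame of rail between -0.006 and 0.006 m and y of pin_tip in the frame of rail between -0.05 and 0.065 m and z of stop_pin in the frame of rail below 0.043 m and angle between stop_pin's own z axis and vertical below 0.1 rad and linear speed of stop_pin below 0.02 m/s); the robot touches nothing.
It fails at once if the pin is pushed against the rail (or the strip in it) with more than 25 N (contact force between stop_pin and rail above 25 N).
It fails at once if the robot pushes the rail itself with more than 25 N (contact force between any of the fingers, the arm and rail above 25 N).
It fails at once if a bystander (tape roll, parcel or stamp) is moved by more than 20 mm (distance of any of tape_roll, small_parcel, flat_parcel, little_parcel, stamp from where it was at the start of the episode above 0.02 m).
It also fails if it takes over 45 s, if anything falls off the work surface, if the arm or the gripper's body presses on something with over 40 N, if the wrist force passes 120 N, or if a joint passes its speed limit or range.

## Robot

A 6-joint arm with a two-finger parallel gripper is mounted at the origin on the work surface; the furniture and walls round the work are solid. World frame = base frame: x ahead of the robot, y to its left, z up, the work surface at z = 0. Lengths are in m, angles in degrees, forces in N, time in s.
With the tool pointing down it reaches from about 0.4 to 0.825 m from the base axis. Payload 7 kg.
Tool frame: the origin (TCP) lies midway between the tips of the shut fingers; the grasp point (between the pads) lies 19 mm behind it (r.grip_point_offset is the z of the grasp point in the tool frame, in m); z points along the fingers, y is the line along which they close (so a half turn about z gives the same grasp; the last joint's range is limited). The gripper opens to 88 mm and grips with 3 to 60 N. Pads are 19 mm wide; open, the fingers measure 130 mm over their backs; the gripper's body (78 mm by 193 mm) begins 47 mm behind the grasp point.
Start: joints at [80.564, 20.546, 0.682, 0, -70.136, -16.507], TCP at [0.295, 0.607, 0.227] pointing down, gripper open.
Joint ranges: [-176.03, 176.03], [-82.01, 121.73], [-58.28, 71.71], [-173.87, 95.51], [-174.79, -0.11], [-173.66, 173.66]. Speed limits (degrees/s): [136.94, 136.94, 172.46, 180, 180, 180].

## Interface

Orientations are given as [roll, pitch, yaw] about the fixed x, y, z axes, in that order (R = Rz(yaw) Ry(pitch) Rx(roll)).
In Python, from plant import r, viewer, recognise, outline_of, pinpoint gives the robot as it stands.
- The arm moves only by the tool move_arm, never from a script. Its argument "targets" is a list of rows, each a list of 2 entries, a list of its own where there are three numbers: the shift along the tool's x, y, z in cm, then the turn, a rotation vector about the tool's x, y, z in rad. A call has 1 to 5 rows; each row is the pose to reach, as a shift and turn from the pose commanded when the call began, along the tool's axes at that moment; what a row does not reach only later rows make up. A row lasts 1/8 s, in which the tool goes at most 62.5 mm and 10.7 degrees, less where a joint would pass 70% of its speed; a pose out of reach is approached as far as the arm can. A call with a gripper value outside its range is refused whole. "jaw" is the finger opening in cm, from 0 to 8.76, set as the call begins (left out, the last holds). The fingers move at their own pace and stop on an object; "squeeze" is the grip in N (left out, the last holds). Time passes only in rows, so rows that repeat a pose let the fingers close. It gives the time, the measured TCP pose, the force, the opening and the grip force at its end, in the units of the state.
- r.get_state(): the state, without advancing time (a new reading comes with each control period).
- viewer.capture(name): name is "scene" or "top" or "wrist"; returns a dict with "image" (420x560x3 uint8, blue, green, red), "intrinsics" (3x3 intrinsics, pixels), "camera_from_world" (4x4, takes a point from world to camera coordinates). Camera axes: x right, y up, looking along -z (the intrinsics and any distortion apply to the point x, -y, -z); pixel columns grow to the right and rows downward; lengths in m; the calibration is good to about 2 mm. The wrist camera is an equidistant fisheye: a pixel r from the principal point sees the ray r / f radians off the axis. A picture is of the moment at which its call begins. There is no depth.
- r.close_job(): hands the job in; it is judged then, once.
Trained networks look in the newest picture that a camera, given by its name, has taken for a name from the list of things; names that differ only in an ending like _2 or _b are one class to them, and where a whole thing is asked for, a point or a joint stands for the part that bears it (a point fixed in the world has none). Each returns a list of dicts, best first, with "score" (0 to 1); they miss things now and then, are a little off and sometimes report something else, mostly with a low value. They report only what shows in the picture. A call takes as long as a camera call. They do not tell look-alikes from the thing itself.
- recognise(label, camera): "box" ([left, top, right, bottom] in pixels, round what is visible of it).
- outline_of(label, camera): "mask" (420x560 bool, what is visible of it) and "box" ([left, top, right, bottom] in pixels, round what is visible of it).
- pinpoint(label, camera): "location" ([row, column] in pixels: a listed point, or the origin of a listed thing).
The state is a dict: "time_s": time; "joints": joint angles; "qd": joint speeds; "joint_torque": joint torques, N m; "tcp_pos": TCP position; "eef_rot": TCP orientation; "contact_force": force on the tool from outside, world axes, zero at the start; "moment": the same for the moment, N m; "gripper_width": finger opening in m; "gripper_force": force on a finger pad.
Only numpy, scipy, OpenCV 4.12 (cv2) and the standard library are available. Lean on these libraries where they do the work, as an engineer would, in place of code of your own. Each camera call takes 0.05 s, during which the arm holds its last target. There are 200 camera calls.

## Working session

There is one attempt and no reset: what is moved stays moved. The work goes in short steps, Python scripts to look and compute and a tool call to move; the robot and the scene stay as the last step left them, time stands still between calls to the robot, and variables do not carry over. Pictures are saved under pics/ and viewed, at most 10 in all, crops included, and the job is handed in when it is done.

Besides the shell and the picture viewer there is one more tool, called after "Call:" as name(argument=value, ...), one argument or row to a line, values as JSON. move_arm: Moves the arm, as the interface text tells. Its arguments: {"type":"object","properties":{"targets":{"type":"array","items":{"type":"array"}},"jaw":{"type":"number"},"squeeze":{"type":"number"}},"required":["targets"]}

```bash
mkdir -p pics; ls; cat > h.py <<'E'
import numpy as np, cv2
from plant import r, viewer, recognise, outline_of, pinpoint
from scipy.spatial.transform import Rotation as R
def ray(c,u,v,fish=False):
    K=c["intrinsics"];T=np.array(c["camera_from_world"])
    x=(u-K[0][2])/K[0][0];y=(v-K[1][2])/K[1][1]
    if fish:
        t=np.hypot(x,y);s=np.sin(t)/t if t>1e-9 else 1;d=np.array([x*s,-y*s,-np.cos(t)])
    else: d=np.array([x,-y,-1.])
    d=T[:3,:3].T@d;o=-T[:3,:3].T@T[:3,3]
    return o,d/np.linalg.norm(d)
def at_z(c,u,v,z,fish=False):
    o,d=ray(c,u,v,fish);return o+d*(z-o[2])/d[2]
def tri(*rays):
    A=0;b=0
    for o,d in rays:
        P=np.eye(3)-np.outer(d,d);A=A+P;b=b+P@o
    return np.linalg.solve(A,b)
def proj(c,p,fish=False):
    T=np.array(c["camera_from_world"]);K=c["intrinsics"];q=T[:3,:3]@p+T[:3,3]
    x,y,z=q[0],-q[1],-q[2]
    if fish:
        rr=np.hypot(x,y);t=np.arctan2(rr,z);x,y=x/rr*t,y/rr*t
    else: x,y=x/z,y/z
    return K[0][0]*x+K[0][2],K[1][1]*y+K[1][2]
def shift(p,yaw=None):
    """tool-axis shift in cm to world TCP p"""
    s=r.get_state();Rt=R.from_euler('xyz',s["eef_rot"],degrees=True)
    return Rt.inv().apply(np.array(p)-s["tcp_pos"])*100
E
cat > a.py <<'E'
from h import *
c={}
for n in("scene","top"):
    c[n]=viewer.capture(n);cv2.imwrite(f"pics/{n}0.png",c[n]["image"])
    print(n,-np.array(c[n]["camera_from_world"])[:3,:3].T@np.array(c[n]["camera_from_world"])[:3,3])
    for l in("stop_pin","pin_tip","stand","rail","slot_start","slot_end"):
        print(l,[(np.round(q["location"]),round(q["score"],2)) for q in pinpoint(l,n)],[(np.round(q["box"]),round(q["score"],2)) for q in recognise(l,n)] if l in("stop_pin","stand","rail") else "")
print(r.get_state(), r.grip_point_offset)
E
python3 a.py
```

```text
pics
scene [0.08932104 0.76233007 0.53368019]
stop_pin [(array([244., 314.]), 0.96), (array([218., 329.]), 0.94), (array([208., 303.]), 0.69), (array([224., 277.]), 0.62)] [(array([323., 189., 338., 236.]), 0.87), (array([304., 207., 328., 255.]), 0.75), (array([268., 201., 285., 232.]), 0.61), (array([295., 184., 307., 220.]), 0.58)]
pin_tip [(array([235., 331.]), 0.54), (array([257., 312.]), 0.48), (array([218., 300.]), 0.34)] 
stand [(array([239., 278.]), 0.91)] [(array([261., 221., 295., 249.]), 0.79)]
rail [(array([207., 252.]), 0.73), (array([190., 223.]), 0.61)] [(array([201., 166., 287., 237.]), 0.72)]
slot_start [(array([182., 262.]), 0.87)] 
slot_end [(array([200., 236.]), 0.72)] 
top [ 0.33979695 -0.02743277  1.35242458]
stop_pin [(array([246., 262.]), 0.73), (array([258., 229.]), 0.66), (array([216., 269.]), 0.58), (array([247., 291.]), 0.45), (array([219., 309.]), 0.4)] [(array([284., 239., 301., 254.]), 0.71), (array([254., 240., 270., 257.]), 0.7), (array([302., 218., 313., 227.]), 0.65)]
pin_tip [] 
stand [(array([216., 270.]), 0.71)] [(array([259., 207., 282., 229.])
[... 229 characters left out ...]
 0.84)] 
{'time_s': 1.0, 'joints': array([ 8.05623844e+01,  2.05452342e+01,  6.80420963e-01, -1.72307558e-03,
       -7.01357605e+01, -1.65063199e+01]), 'qd': array([-0.00109524, -0.03346367,  0.10282809,  0.03220096, -0.10833527,
       -0.0501527 ]), 'joint_torque': array([ 4.13149710e-04, -5.82393944e+01,  2.93310177e+01,  7.00309083e+00,
        1.24596397e-02, -1.87928248e-05]), 'tcp_pos': array([0.29530699, 0.60693064, 0.22655683]), 'eef_rot': array([ 1.79998989e+02,  1.39075101e-03, -2.59445211e+01]), 'contact_force': array([0.02973302, 0.54941292, 0.22065888]), 'moment': array([-0.02939977, -0.01653892, -0.04523227]), 'gripper_force': 0.0, 'gripper_width': 0.0874320230073113} -0.0188
```

```bash
python3 - <<'E'
import cv2
a=cv2.imread("pics/scene0.png")[130:330,170:440];b=cv2.imread("pics/top0.png")
cv2.imwrite("pics/s1.png",cv2.resize(a,None,fx=2.9,fy=2.9,interpolation=cv2.INTER_CUBIC))
cv2.imwrite("pics/t1.png",cv2.resize(b[110:310,160:420],None,fx=2.9,fy=2.9,interpolation=cv2.INTER_CUBIC))
E
```

```text
(no output)
```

View pics/s1.png

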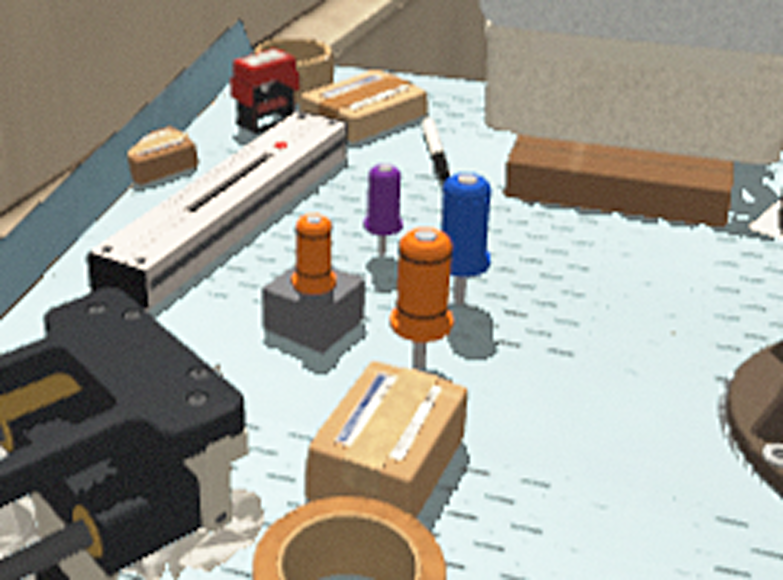

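View pics/t1.png

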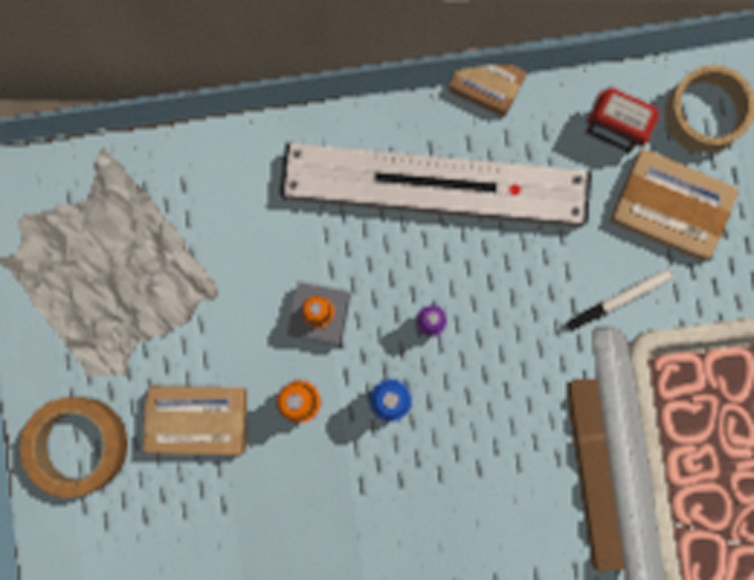

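The scene view shows these candidates: the small orange pin in the grey stand at scene (278,218), a big orange pin at (316,228), a blue one at (330,207) and a purple one at (302,199). I choose the small orange one in the stand. In the top view it is at (269,217), and the rail's red dot is at (338,175).

```bash
cat > b.py <<'E'
from h import *
c={n:viewer.capture(n) for n in("scene","top")}
pt=tri(ray(c["scene"],278.3,206),ray(c["top"],269.3,217.2));print("pin top tri",pt)
print("pin top@.098",at_z(c["top"],269.3,217.2,.098),at_z(c["scene"],278.3,206,.098))
X=lambda x,y:(160+x/2.9,110+y/2.9)
for n,p,z in(("bigorange",(299,401),.14),("blue",(390,401),.14),("purple",(432,319),.098),("dot",(515,189),.04),("slotL",(376,177),.04),("slotR",(497,187),.04),("railLt",(287,144),.04),("railLb",(284,197),.04),("railRt",(590,170),.04),("railRb",(585,222),.04),("wall",(480,75),.0)):
    print(n,at_z(c["top"],*X(*p),z).round(4))
S=lambda x,y:(170+x/2.9,130+y/2.9)
print("dot scene",at_z(c["scene"],*S(280,146),.04))
for n,a,b in(("bigO",(427,235),(299,401)),("blue",(467,178),(390,401)),("purple",(384,167),(432,319)),("smallO",(314,219),(317,311)),("lidtop?",(600,0),(600,330))):
    print(n,tri(ray(c["scene"],*S(*a)),ray(c["top"],*X(*b))).round(4))
for l in("slot_start","slot_end","stand","rail"):
    z=.04 if l[1]=="l" else 0
    for n in c:
        q=pinpoint(l,n); 
        if q: v,u=q[0]["location"];print(l,n,at_z(c[n],u,v,z).round(4))
# small-pin mask in top: orange
E
python3 b.py
```

```text
pin top tri [0.4348713  0.04923082 0.09388583]
pin top@.098 [0.43279967 0.04822519 0.098     ] [0.43351299 0.05636062 0.098     ]
bigorange [0.3367 0.0618 0.14  ]
blue [ 0.3387 -0.0315  0.14  ]
purple [ 0.4265 -0.0749  0.098 ]
dot [ 0.5794 -0.1686  0.04  ]
slotL [ 0.5905 -0.0113  0.04  ]
slotR [ 0.5814 -0.1483  0.04  ]
railLt [0.6269 0.0908 0.04  ]
railLb [0.5656 0.0925 0.04  ]
railRt [ 0.6027 -0.2531  0.04  ]
railRb [ 0.5432 -0.2474  0.04  ]
wall [ 0.7223 -0.131   0.    ]
dot scene [ 0.57693261 -0.16024678  0.04      ]
bigO [0.3371 0.0639 0.1129]
blue [ 0.3396 -0.0313  0.1157]
purple [ 0.4285 -0.0749  0.0868]
smallO [0.4348 0.0492 0.0951]
lidtop? [ 0.3558 -0.2454  0.2028]
slot_start scene [ 0.5789 -0.1396  0.04  ]
slot_start top [ 0.5827 -0.132   0.04  ]
slot_end scene [ 0.5889 -0.0173  0.04  ]
slot_end top [ 0.5852 -0.007   0.04  ]
stand scene [0.4361 0.0378 0.    ]
stand top [0.4385 0.0474 0.    ]
rail scene [ 0.5884 -0.0846  0.    ]
rail top [ 0.5936 -0.0801  0.    ]
```

Call:
move_arm(
  targets=[
    [[5.0,6.0,0],[0,0,-0.1]],
    [[9.0,10.5,0],[0,0,-0.2]],
    [[13,15.5,0],[0,0,-0.3]],
    [[17,20.5,1],[0,0,-0.383]],
    [[21,25,2],[0,0,-0.383]],
  ],
  jaw=7.0,
  squeeze=20,
)

```text
time_s: 2.12
tcp_pos: [0.371, 0.3033, 0.2093]
eef_rot: [-179.9, -0.0, -3.9]
contact_force: [1.6, -0.0, 0.8]
gripper_width: 0.0701
gripper_force: 0.0
```

Call:
move_arm(
  targets=[
    [[1.8,5.5,0],[0,0,0]],
    [[3.6,11,0],[0,0,0]],
    [[5.4,16.5,1],[0,0,0]],
    [[7.2,22,2.5],[0,0,0]],
    [[8.0,24.8,3],[0,0,0]],
  ],
)

```text
time_s: 2.75
tcp_pos: [0.433, 0.0496, 0.1785]
eef_rot: [180.0, 0.0, -4.1]
contact_force: [-0.1, 1.3, 0.5]
gripper_width: 0.0699
gripper_force: 0.0
```

```bash
cat > w.py <<'E'
from h import *
import sys
c=viewer.capture("wrist");cv2.imwrite(f"pics/{sys.argv[1]}.png",c["image"])
s=r.get_state();print(s["time_s"],s["tcp_pos"].round(4),s["eef_rot"].round(2),s["contact_force"].round(2))
for l in("stop_pin","pin_tip","stand","slot_start","slot_end"):
    for q in pinpoint(l,"wrist")[:3]:
        v,u=q["location"];z={"stop_pin":.04,"pin_tip":.01,"stand":0}.get(l,.04)
        print(l,round(u),round(v),round(q["score"],2),at_z(c,u,v,z,True).round(4))
E
python3 w.py w1
```

```text
2.8 [0.4329 0.0481 0.178 ] [ 1.7994e+02  8.0000e-02 -4.1100e+00] [-0.04 -2.51 -0.29]
stop_pin 273 193 0.94 [0.4382 0.0532 0.04  ]
stop_pin 266 286 0.91 [0.3405 0.0677 0.04  ]
stop_pin 397 188 0.65 [ 0.4354 -0.0681  0.04  ]
pin_tip 451 42 0.37 [ 0.5885 -0.1512  0.01  ]
stand 273 186 0.61 [0.4366 0.0542 0.    ]
slot_end 334 23 0.66 [ 0.5945 -0.0138  0.04  ]
```

View pics/w1.png

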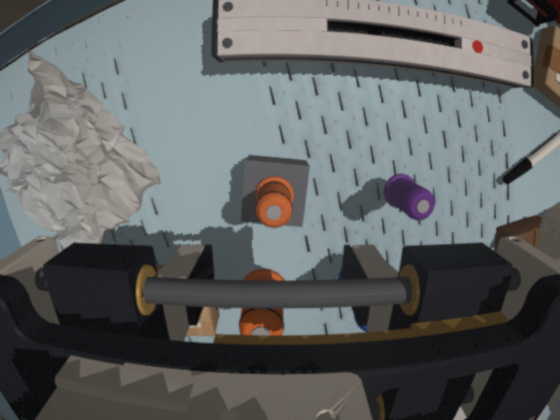

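The wrist view shows the small orange pin in the stand, with its grip top at about (274,212). The big orange pin is at (263,310) behind the gripper bar, purple is at (422,205), the slot spans (328,25) to (460,42) and the red dot is at (477,46).

```bash
python3 - <<'E'
from h import *
c=viewer.capture("wrist")
for n,u,v,z in(("top",274,212,.098),("stand tl",245,158,.04),("tr",309,162,.04),("br",305,224,.04),("bl",241,221,.04),("slotL",328,25,.04),("slotR",461,43,.04),("dot",477,46,.04)):
    print(n,at_z(c,u,v,z,True).round(4))
s=r.get_state();print(s["tcp_pos"],proj(c,s["tcp_pos"],True))
E
```

```text
top [0.438 0.055 0.098]
stand tl [0.474  0.0798 0.04  ]
tr [0.4662 0.0212 0.04  ]
br [0.4061 0.0278 0.04  ]
bl [0.4134 0.0894 0.04  ]
slotL [ 0.5936 -0.0044  0.04  ]
slotR [ 0.5834 -0.1423  0.04  ]
dot [ 0.5826 -0.1628  0.04  ]
[0.43346864 0.05283    0.1792796 ] (np.float64(277.1894362037283), np.float64(263.93012336794396))
```

Call:
move_arm(
  targets=[
    [[0.4,-0.3,4],[0,0,0]],
    [[0.4,-0.3,7],[0,0,0]],
    [[0.4,-0.3,7],[0,0,0]],
  ],
)

```text
time_s: 3.48
tcp_pos: [0.4362, 0.0549, 0.1076]
eef_rot: [179.9, 0.2, -3.9]
contact_force: [-0.3, 0.6, -0.1]
gripper_width: 0.0698
gripper_force: 0.0
```

```bash
python3 - <<'E'
from h import *
P=[]
for i in range(3):
    c=viewer.capture("wrist");s=r.get_state();P.append(s["tcp_pos"])
cv2.imwrite("pics/w2.png",c["image"])
print(np.round(P,4))
T=c["image"].astype(int);m=((T[...,2]>110)&(T[...,2]-T[...,0]>70)).astype(np.uint8);m[:140]=0;m[290:]=0;m[:,:200]=0;m[:,350:]=0
n,l,st,ce=cv2.connectedComponentsWithStats(m);print(st[1:][st[1:,4]>100],ce[1:][st[1:,4]>100])
print(proj(c,np.array([.438,.055,.098]),True),proj(c,np.array([.434,.05,.098]),True))
E
```

```text
[[0.4373 0.0553 0.109 ]
 [0.438  0.0555 0.1098]
 [0.4384 0.0556 0.1103]]
[[260 201  47  32 640]
 [265 228  32  12 153]] [[288.39375    214.33125   ]
 [280.90196078 232.50326797]]
(np.float64(278.4599835159307), np.float64(254.72184657593067)) (np.float64(287.5901443720165), np.float64(260.4486297451478))
```

View pics/w2.png

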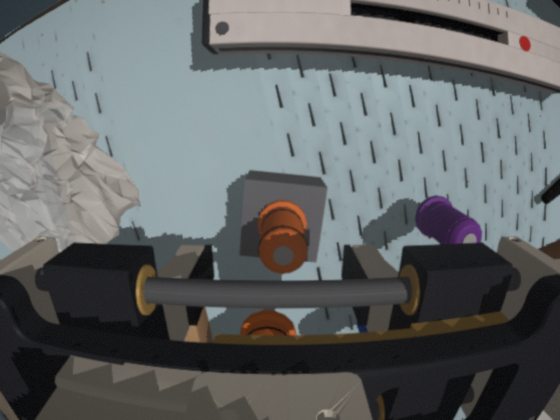

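The wrist view shows the pin's top at (283,255), between the fingers and slightly toward −y. I correct by 3 mm and go down.

Call:
move_arm(
  targets=[
    [[0,0.3,1],[0,0,0]],
    [[0,0.3,3],[0,0,0]],
    [[0,0.3,5.3],[0,0,0]],
    [[0,0.3,5.3],[0,0,0]],
  ],
)

```text
time_s: 4.12
tcp_pos: [0.4364, 0.0511, 0.0551]
eef_rot: [179.9, 0.1, -4.0]
contact_force: [-0.2, -0.3, 0.7]
gripper_width: 0.0702
gripper_force: 0.0
```

Call:
move_arm(
  targets=[
    [[0,0,0],[0,0,0]],
    [[0,0,0],[0,0,0]],
    [[0,0,0],[0,0,0]],
    [[0,0,0],[0,0,0]],
    [[0,0,0],[0,0,0]],
  ],
  jaw=2.0,
)

```text
time_s: 4.75
tcp_pos: [0.4374, 0.0519, 0.0562]
eef_rot: [-180.0, -0.0, -4.0]
contact_force: [-0.7, 0.4, 2.8]
gripper_width: 0.0287
gripper_force: 20.0
```

Call:
move_arm(
  targets=[
    [[0,0,-1],[0,0,0]],
    [[0,0,-2.5],[0,0,0]],
    [[0,0,-4.5],[0,0,0]],
    [[0,0,-6.5],[0,0,0]],
    [[0,0,-6.5],[0,0,0]],
  ],
  squeeze=30,
)

```text
time_s: 5.38
tcp_pos: [0.4382, 0.0523, 0.1226]
eef_rot: [-179.9, -0.2, -4.0]
contact_force: [1.0, 0.5, -1.3]
gripper_width: 0.0283
gripper_force: 30.0
```

```bash
python3 - <<'E'
from h import *
P=[];F=[];Q={}
for i in range(3):
  for n in("wrist","scene","top"):
    c=viewer.capture(n);s=r.get_state();P.append(s["tcp_pos"]);F.append(s["contact_force"])
    if i==2:
      Q[n]=c
      for l in("slot_start","slot_end","pin_tip","stop_pin"):
        for q in pinpoint(l,n)[:2]:
          v,u=q["location"];print(n,l,round(u),round(v),round(q["score"],2),at_z(c,u,v,.04,n=="wrist").round(4))
cv2.imwrite("pics/w3.png",Q["wrist"]["image"]);cv2.imwrite("pics/top3.png",Q["top"]["image"]);cv2.imwrite("pics/sc3.png",cv2.resize(Q["scene"]["image"][110:290,170:440],None,fx=2.9,fy=2.9,interpolation=cv2.INTER_CUBIC))
print(np.mean(P,0),np.std(P,0),np.mean(F,0),s["gripper_width"],s["time_s"])
E
```

```text
wrist slot_start 485 36 0.98 [ 0.5813 -0.1325  0.04  ]
wrist slot_end 353 11 0.6 [ 0.5916 -0.015   0.04  ]
wrist stop_pin 273 252 0.84 [0.4085 0.057  0.04  ]
wrist stop_pin 267 320 0.81 [0.3412 0.0678 0.04  ]
scene slot_start 263 184 0.89 [ 0.5758 -0.1361  0.04  ]
scene slot_end 236 198 0.71 [ 0.5999 -0.0263  0.04  ]
scene pin_tip 316 257 0.6 [0.3137 0.1258 0.04  ]
scene pin_tip 301 216 0.49 [ 0.4084 -0.0178  0.04  ]
scene stop_pin 314 240 0.96 [0.3401 0.0671 0.04  ]
scene stop_pin 277 198 0.7 [ 0.5011 -0.0725  0.04  ]
top slot_start 325 173 0.88 [ 0.5856 -0.1261  0.04  ]
top slot_end 292 171 0.68 [ 0.5894 -0.0194  0.04  ]
top slot_end 312 175 0.67 [ 0.5782 -0.0843  0.04  ]
top stop_pin 292 249 0.71 [ 0.3374 -0.0223  0.04  ]
top stop_pin 262 244 0.67 [0.3485 0.0736 0.04  ]
[0.43700015 0.05167555 0.12063481] [0.00026008 0.00015296 0.00040393] [-0.17434521  0.23612265 -1.44664694] 0.027867098480417435 6.225
```

View pics/w3.png

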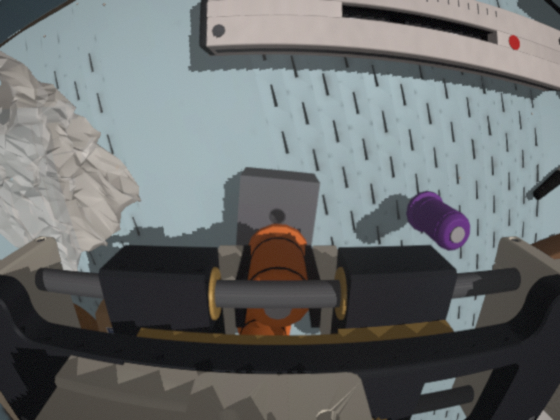

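The wrist view shows the pin lifted clear: it is in the jaws at (275,270), and the empty stand hole is at (277,215). Next I move over the slot start.

Call:
move_arm(
  targets=[
    [[5,2.5,0],[0,0,0]],
    [[9,6.5,0],[0,0,0]],
    [[12.5,11,0],[0,0,0]],
    [[15,15.5,0],[0,0,0]],
    [[15.8,17.5,0],[0,0,0]],
  ],
)

```text
time_s: 7.05
tcp_pos: [0.5835, -0.1363, 0.1202]
eef_rot: [180.0, 0.0, -4.1]
contact_force: [0.8, 0.2, -1.9]
gripper_width: 0.0282
gripper_force: 30.0
```

```bash
python3 - <<'E'
from h import *
P=[];Q={}
for i in range(2):
  for n in("wrist","scene","top"):
    c=viewer.capture(n);s=r.get_state();P.append(s["tcp_pos"])
    if i==1:
      Q[n]=c
      for l in("slot_start","slot_end","pin_tip","stop_pin"):
        for q in pinpoint(l,n)[:2]:
          v,u=q["location"];print(n,l,round(u),round(v),round(q["score"],2),at_z(c,u,v,.04,n=="wrist").round(4))
t=P[-1];print(np.round(P,4),s["eef_rot"])
tip=t-[0,0,.046]
for n in Q:print(n,"tip",proj(Q[n],tip,n=="wrist"),"collar",proj(Q[n],t-[0,0,.016],n=="wrist"))
u=np.array([.07,.9975,0])
cv2.imwrite("pics/w4.png",Q["wrist"]["image"][180:420]);
a=cv2.resize(Q["scene"]["image"][130:250,190:330],None,fx=4,fy=4,interpolation=cv2.INTER_CUBIC);b=cv2.resize(Q["wrist"]["image"],(560,420))[0:420]
cv2.imwrite("pics/c4.png",np.vstack([cv2.resize(a,(560,480))[:330],b[150:420]]))
E
```

```text
wrist slot_start 277 221 0.83 [ 0.5795 -0.1344  0.04  ]
wrist slot_end 132 214 0.68 [ 0.5934 -0.0156  0.04  ]
wrist stop_pin 277 248 0.97 [ 0.5569 -0.1327  0.04  ]
scene slot_start 262 181 0.97 [ 0.5863 -0.1523  0.04  ]
scene slot_end 240 200 0.85 [ 0.5848 -0.0243  0.04  ]
scene pin_tip 298 217 0.52 [ 0.4116 -0.0103  0.04  ]
scene pin_tip 262 168 0.44 [ 0.631  -0.2371  0.04  ]
scene stop_pin 313 243 0.8 [0.3389 0.0786 0.04  ]
scene stop_pin 303 211 0.72 [ 0.4126 -0.0409  0.04  ]
top slot_start 328 175 0.93 [ 0.5801 -0.1373  0.04  ]
top slot_end 292 171 0.97 [ 0.5907 -0.0181  0.04  ]
top stop_pin 307 216 0.64 [ 0.4437 -0.0692  0.04  ]
top stop_pin 290 250 0.47 [ 0.3316 -0.0176  0.04  ]
[[ 0.5837 -0.1374  0.1202]
 [ 0.583  -0.136   0.1202]
 [ 0.5825 -0.1349  0.1203]
 [ 0.5824 -0.1341  0.1205]
 [ 0.5827 -0.1329  0.1213]
 [ 0.5827 -0.1334  0.1211]] [-1.79995646e+02 -1.56332061e-02 -3.96966156e+00]
wrist tip (np.float64(275.34394207345287), np.float64(233.76572498546474)) collar (np.float64(275.061820039935), np.float64(252.18087912361707))
scene tip (np.float64(260.12009696666695), np.float64(172.2965842044469)) collar (np.float64(259.87969587881736), np.float64(162.36671412116158))
top tip (np.float64(327.74147599044363), np.float64(172.00002342375626)) collar (np.float64(328.5573722593202), np.float64(170.21233863721952))
```

View pics/c4.png

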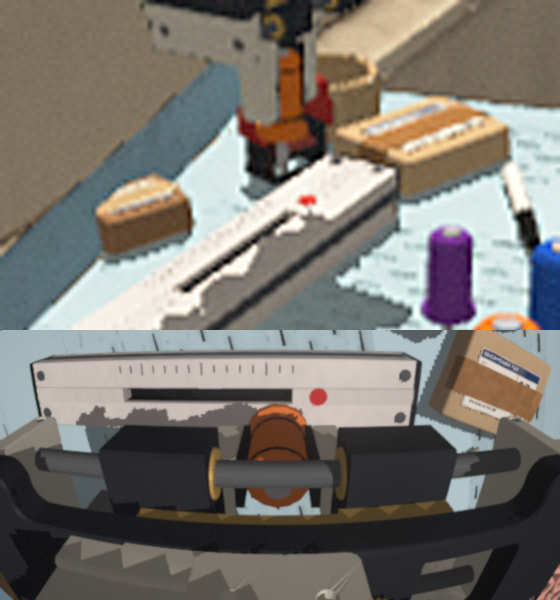

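The scene crop shows the pin hanging over the slot's red-dot end. In the wrist half the slot runs from (125,214) to (292,216), the dot is at (318,217), and the pin is in the jaws at (278,240).

```bash
python3 - <<'E'
from h import *
c=viewer.capture("wrist");t=r.get_state()["tcp_pos"];print(t)
g=cv2.cvtColor(c["image"],cv2.COLOR_BGR2GRAY).astype(int)
for u in range(135,245,12):
    col=g[200:230,u];d=np.where(col<70)[0]; print(u,d.min()+200 if len(d) else None,d.max()+200 if len(d) else None)
m=np.where(g[215,100:310]<70)[0]+100;print("slot cols",m.min(),m.max())
A=at_z(c,m.min()-.5,214.5,.04,True);
for u,v in((125,214.5),(292,216),(m.max()+.5,215.5)):print(u,at_z(c,u,v,.04,True).round(4))
T=c["image"].astype(int);k=(T[...,2]-T[...,1]>80)&(T[...,1]<90);k[:205]=0;k[230:]=0;k[:,:300]=0;k[:,340:]=0
v,u=np.where(k);print("dot",u.mean(),v.mean(),at_z(c,u.mean(),v.mean(),.04,True).round(4))
# collar front edge check: orange extent near collar
k=(T[...,2]-T[...,0]>60);k[:,:230]=0;k[:,330:]=0;k[:205]=0;k[290:]=0
for row in range(220,262,4):
    w=np.where(k[row])[0]; print(row,w.min() if len(w) else 0,w.max() if len(w) else 0,end="; ")
for a in np.linspace(0,2*np.pi,9):
    print(np.round(proj(c,t+np.array([.018*np.cos(a),.018*np.sin(a),-.016]),True)),end=" ")
E
```

```text
[ 0.58269741 -0.13377931  0.12098203]
135 209 218
147 209 219
159 209 219
171 209 219
183 209 219
195 209 219
207 209 219
219 209 220
231 209 220
243 210 220
slot cols 133 291
125 [ 0.5935 -0.0074  0.04  ]
292 [ 0.5831 -0.145   0.04  ]
291.5 [ 0.5835 -0.1446  0.04  ]
dot 319.1082474226804 216.44329896907217 [ 0.5812 -0.166   0.04  ]
220 312 327; 224 274 323; 228 263 293; 232 257 299; 236 254 302; 240 251 305; 244 251 306; 248 251 303; 252 255 299; 256 254 300; 260 252 301; [275. 223.] [254. 233.] [247. 254.] [258. 272.] [280. 279.] [300. 270.] [308. 250.] [298. 230.] [275. 223.]
```

Call:
move_arm(
  targets=[
    [[0.1,0.15,0],[0,0,0]],
    [[0.1,0.15,1.5],[0,0,0]],
    [[0.1,0.15,2.8],[0,0,0]],
    [[0.1,0.15,3.4],[0,0,0]],
    [[0.1,0.15,3.4],[0,0,0]],
  ],
)

```text
time_s: 8.62
tcp_pos: [0.5832, -0.1354, 0.0861]
eef_rot: [180.0, 0.1, -4.0]
contact_force: [0.1, -0.5, -1.6]
gripper_width: 0.0286
gripper_force: 30.0
```

Call:
move_arm(
  targets=[
    [[0,0,0.3],[0,0,0]],
    [[0,0,0.6],[0,0,0]],
    [[0,0,0.6],[0,0,0]],
    [[0,0,0.6],[0,0,0]],
  ],
)

```text
time_s: 9.12
tcp_pos: [0.5837, -0.1354, 0.0811]
eef_rot: [180.0, -0.0, -4.0]
contact_force: [0.6, 0.4, -0.9]
gripper_width: 0.0284
gripper_force: 30.0
```

Call:
move_arm(
  targets=[
    [[0,0,0.3],[0,0,0]],
    [[0,0,0.6],[0,0,0]],
    [[0,0,0.6],[0,0,0]],
    [[0,0,0.6],[0,0,0]],
  ],
)

```text
time_s: 9.62
tcp_pos: [0.5836, -0.1354, 0.0749]
eef_rot: [180.0, 0.0, -4.0]
contact_force: [-0.1, 0.9, -2.2]
gripper_width: 0.0283
gripper_force: 30.0
```

Call:
move_arm(
  targets=[
    [[0,0,0.3],[0,0,0]],
    [[0,0,0.6],[0,0,0]],
    [[0,0,0.6],[0,0,0]],
    [[0,0,0.6],[0,0,0]],
  ],
)

```text
time_s: 10.12
tcp_pos: [0.5837, -0.1354, 0.0691]
eef_rot: [180.0, -0.0, -4.0]
contact_force: [-0.8, 0.7, 0.3]
gripper_width: 0.0285
gripper_force: 30.0
```

Call:
move_arm(
  targets=[
    [[0,0,0.3],[0,0,0]],
    [[0,0,0.6],[0,0,0]],
    [[0,0,0.9],[0,0,0]],
    [[0,0,0.9],[0,0,0]],
    [[0,0,0.9],[0,0,0]],
  ],
)

```text
time_s: 10.75
tcp_pos: [0.5838, -0.1354, 0.0601]
eef_rot: [180.0, -0.0, -4.0]
contact_force: [-0.4, 0.3, 1.9]
gripper_width: 0.0283
gripper_force: 30.0
```

Call:
move_arm(
  targets=[
    [[0,0,0.1],[0,0,0]],
    [[0,0,0.2],[0,0,0]],
    [[0,0,0.2],[0,0,0]],
  ],
)

```text
time_s: 11.12
tcp_pos: [0.5837, -0.1354, 0.058]
eef_rot: [180.0, -0.0, -4.0]
contact_force: [-0.2, 1.1, 3.3]
gripper_width: 0.0284
gripper_force: 30.0
```

Call:
move_arm(
  targets=[
    [[0,-0.3,0],[0,0,0]],
    [[0,-0.7,0],[0,0,0]],
    [[0,-1.1,0],[0,0,0]],
    [[0,-1.5,0],[0,0,0]],
    [[0,-1.5,0],[0,0,0]],
  ],
)

```text
time_s: 11.75
tcp_pos: [0.5848, -0.1196, 0.0579]
eef_rot: [-180.0, -0.0, -4.0]
contact_force: [1.0, 3.1, 3.0]
gripper_width: 0.0284
gripper_force: 30.0
```

Call:
move_arm(
  targets=[
    [[0,-0.15,0],[0,0,0]],
    [[0,-0.3,0],[0,0,0]],
    [[0,-0.5,0],[0,0,0]],
    [[0,-0.5,0],[0,0,0]],
  ],
)

```text
time_s: 12.25
tcp_pos: [0.585, -0.1151, 0.0579]
eef_rot: [-180.0, -0.0, -4.0]
contact_force: [0.3, 0.5, 2.7]
gripper_width: 0.0285
gripper_force: 30.0
```

Call:
move_arm(
  targets=[
    [[0,-0.15,0],[0,0,0]],
    [[0,-0.3,0],[0,0,0]],
    [[0,-0.5,0],[0,0,0]],
    [[0,-0.5,0],[0,0,0]],
  ],
)

```text
time_s: 12.75
tcp_pos: [0.5854, -0.11, 0.0579]
eef_rot: [-180.0, -0.0, -4.0]
contact_force: [0.1, 1.5, 4.0]
gripper_width: 0.0279
gripper_force: 30.0
```

Call:
move_arm(
  targets=[
    [[0,-0.15,0],[0,0,0]],
    [[0,-0.3,0],[0,0,0]],
    [[0,-0.5,0],[0,0,0]],
    [[0,-0.5,0],[0,0,0]],
  ],
)

```text
time_s: 13.25
tcp_pos: [0.5858, -0.105, 0.058]
eef_rot: [-180.0, -0.0, -4.0]
contact_force: [0.2, 0.4, 2.4]
gripper_width: 0.0282
gripper_force: 30.0
```

Call:
move_arm(
  targets=[
    [[0,-0.15,0],[0,0,0]],
    [[0,-0.3,0],[0,0,0]],
    [[0,-0.5,0],[0,0,0]],
    [[0,-0.5,0],[0,0,0]],
  ],
)

```text
time_s: 13.75
tcp_pos: [0.5861, -0.1, 0.0579]
eef_rot: [-180.0, -0.0, -4.0]
contact_force: [-0.8, 0.6, 2.3]
gripper_width: 0.0282
gripper_force: 30.0
```

Call:
move_arm(
  targets=[
    [[0,-0.15,0],[0,0,0]],
    [[0,-0.3,0],[0,0,0]],
    [[0,-0.5,0],[0,0,0]],
    [[0,-0.5,0],[0,0,0]],
  ],
)

```text
time_s: 14.25
tcp_pos: [0.5864, -0.0951, 0.0579]
eef_rot: [-180.0, -0.0, -4.0]
contact_force: [-0.6, 0.5, 2.7]
gripper_width: 0.0283
gripper_force: 30.0
```

Call:
move_arm(
  targets=[
    [[0,-0.15,0],[0,0,0]],
    [[0,-0.3,0],[0,0,0]],
    [[0,-0.5,0],[0,0,0]],
    [[0,-0.5,0],[0,0,0]],
  ],
)

```text
time_s: 14.75
tcp_pos: [0.5868, -0.0901, 0.0579]
eef_rot: [-180.0, -0.0, -4.0]
contact_force: [-0.5, 0.7, 1.9]
gripper_width: 0.0281
gripper_force: 30.0
```

Call:
move_arm(
  targets=[
    [[0,-0.15,0],[0,0,0]],
    [[0,-0.3,0],[0,0,0]],
    [[0,-0.5,0],[0,0,0]],
    [[0,-0.5,0],[0,0,0]],
  ],
)

```text
time_s: 15.25
tcp_pos: [0.5872, -0.085, 0.0579]
eef_rot: [-180.0, -0.0, -4.0]
contact_force: [-0.8, 0.8, 2.4]
gripper_width: 0.0284
gripper_force: 30.0
```

Call:
move_arm(
  targets=[
    [[0,-0.15,0],[0,0,0]],
    [[0,-0.3,0],[0,0,0]],
    [[0,-0.5,0],[0,0,0]],
    [[0,-0.5,0],[0,0,0]],
  ],
)

```text
time_s: 15.75
tcp_pos: [0.5875, -0.08, 0.0579]
eef_rot: [-180.0, -0.0, -4.0]
contact_force: [-1.1, 0.6, 2.7]
gripper_width: 0.0287
gripper_force: 30.0
```

Call:
move_arm(
  targets=[
    [[0,-0.15,0],[0,0,0]],
    [[0,-0.3,0],[0,0,0]],
    [[0,-0.5,0],[0,0,0]],
    [[0,-0.5,0],[0,0,0]],
  ],
)

```text
time_s: 16.25
tcp_pos: [0.5878, -0.0751, 0.0579]
eef_rot: [-180.0, -0.0, -4.0]
contact_force: [0.5, 0.2, 1.6]
gripper_width: 0.0281
gripper_force: 30.0
```

Call:
move_arm(
  targets=[
    [[0,-0.15,0],[0,0,0]],
    [[0,-0.3,0],[0,0,0]],
    [[0,-0.5,0],[0,0,0]],
    [[0,-0.5,0],[0,0,0]],
  ],
)

```text
time_s: 16.75
tcp_pos: [0.5882, -0.0701, 0.058]
eef_rot: [-180.0, -0.0, -4.0]
contact_force: [-0.6, 0.5, 3.9]
gripper_width: 0.0284
gripper_force: 30.0
```

Call:
move_arm(
  targets=[
    [[0,-0.15,0],[0,0,0]],
    [[0,-0.3,0],[0,0,0]],
    [[0,-0.5,0],[0,0,0]],
    [[0,-0.5,0],[0,0,0]],
  ],
)

```text
time_s: 17.25
tcp_pos: [0.5885, -0.0651, 0.0579]
eef_rot: [-180.0, -0.0, -4.0]
contact_force: [0.1, 1.0, 2.3]
gripper_width: 0.0286
gripper_force: 30.0
```

Call:
move_arm(
  targets=[
    [[0,-0.15,0],[0,0,0]],
    [[0,-0.3,0],[0,0,0]],
    [[0,-0.5,0],[0,0,0]],
    [[0,-0.5,0],[0,0,0]],
  ],
)

```text
time_s: 17.75
tcp_pos: [0.5891, -0.0596, 0.0578]
eef_rot: [-179.9, -0.0, -4.0]
contact_force: [0.6, 5.0, 0.8]
gripper_width: 0.0284
gripper_force: 30.0
```

Call:
move_arm(
  targets=[
    [[0,0,0],[0,0,0]],
    [[0,0,0],[0,0,0]],
  ],
)

```text
time_s: 18.0
tcp_pos: [0.5891, -0.0597, 0.0578]
eef_rot: [-179.9, -0.0, -4.0]
contact_force: [-0.0, 5.3, 0.9]
gripper_width: 0.0282
gripper_force: 30.0
```

Call:
move_arm(
  targets=[
    [[0,-0.1,0],[0,0,0]],
    [[0,-0.2,0],[0,0,0]],
    [[0,-0.2,0],[0,0,0]],
    [[0,-0.2,0],[0,0,0]],
  ],
)

```text
time_s: 18.5
tcp_pos: [0.5886, -0.0588, 0.0578]
eef_rot: [180.0, 0.0, -4.0]
contact_force: [0.8, -0.0, -2.0]
gripper_width: 0.0282
gripper_force: 30.0
```

The upward push has ended, so the tip has dropped into the notch. Next I seat the collar.

Call:
move_arm(
  targets=[
    [[0,-0.1,0.05],[0,0,0]],
    [[0,-0.1,0.1],[0,0,0]],
    [[0,-0.1,0.1],[0,0,0]],
  ],
)

```text
time_s: 18.88
tcp_pos: [0.589, -0.0576, 0.0569]
eef_rot: [180.0, 0.0, -4.0]
contact_force: [0.6, -0.1, -1.0]
gripper_width: 0.0282
gripper_force: 30.0
```

Call:
move_arm(
  targets=[
    [[0,0,0.03],[0,0,0]],
    [[0,0,0.05],[0,0,0]],
    [[0,0,0.05],[0,0,0]],
  ],
)

```text
time_s: 19.25
tcp_pos: [0.589, -0.0576, 0.0565]
eef_rot: [180.0, 0.0, -4.0]
contact_force: [-0.2, 0.0, -1.8]
gripper_width: 0.0283
gripper_force: 30.0
```

Call:
move_arm(
  targets=[
    [[0,0,0.03],[0,0,0]],
    [[0,0,0.05],[0,0,0]],
    [[0,0,0.05],[0,0,0]],
  ],
)

```text
time_s: 19.62
tcp_pos: [0.589, -0.0576, 0.0562]
eef_rot: [180.0, -0.0, -4.0]
contact_force: [-1.9, -0.1, 3.1]
gripper_width: 0.0284
gripper_force: 30.0
```

The collar touches with about 4.5 N. I release the pin.

Call:
move_arm(
  targets=[
    [[0,0,0],[0,0,0]],
    [[0,0,0],[0,0,0]],
    [[0,0,0],[0,0,0]],
    [[0,0,0],[0,0,0]],
  ],
  jaw=6.0,
)

```text
time_s: 20.12
tcp_pos: [0.5891, -0.0576, 0.0559]
eef_rot: [-180.0, 0.0, -4.0]
contact_force: [0.5, 0.2, 0.0]
gripper_width: 0.0588
gripper_force: 0.0
```

Call:
move_arm(
  targets=[
    [[0,0,-1.5],[0,0,0]],
    [[0,0,-4],[0,0,0]],
    [[0,0,-8],[0,0,0]],
    [[0,0,-11],[0,0,0]],
    [[0,0,-11],[0,0,0]],
  ],
)

```text
time_s: 20.75
tcp_pos: [0.5909, -0.0574, 0.1701]
eef_rot: [-179.9, -0.4, -4.0]
contact_force: [0.9, 0.6, 0.5]
gripper_width: 0.0595
gripper_force: 0.0
```

```bash
python3 - <<'E'
from h import *
a=viewer.capture("scene")["image"];b=viewer.capture("wrist")["image"]
a=cv2.resize(a[140:245,180:320],(560,420),interpolation=cv2.INTER_CUBIC)[:330]
cv2.imwrite("pics/f.png",np.vstack([a,b[60:320]]));s=r.get_state();print(s["tcp_pos"],s["contact_force"],s["gripper_width"],s["time_s"])
E
```

```text
[ 0.58902498 -0.05749828  0.166803  ] [-0.19588643  0.87852818 -0.15896554] 0.05997512455797079 20.85
```

View pics/f.png

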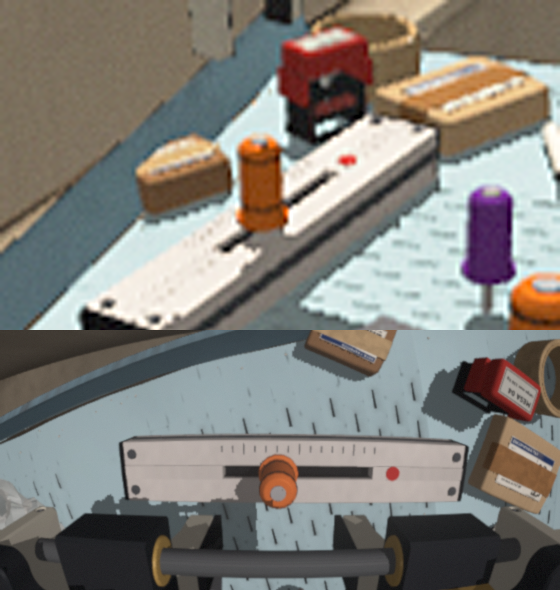

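The pin stands upright in the slot with its collar flat on the rail, at (262,185) in the scene crop, and the gripper is clear of it.

```bash
python3 -c "
from plant import r
print(r.close_job())"
```

```text
the job is handed in; nothing more can be done
None
```

The orange stop pin is released and standing upright in the rail's hidden notch, with its collar flat on the rail and the other things left where they were; I handed the job in at about 21 s of the 45 s allowed, and no verdict was returned.

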